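# Lock the pan drive in its cradle and hold its brake off with the keyed shaft

## Robot

A 6-joint arm with a two-finger parallel gripper is mounted at the origin on the work surface. World frame = base frame: x ahead of the robot, y to its left, z up, the work surface at z = 0. Lengths are in m, angles in rad, forces in N, time in s.
With the tool pointing down it reaches from about 0.3 to 0.775 m from the base axis. Payload 14.6 kg.
Tool frame: the origin (TCP) lies between the finger pads, 19 mm behind the fingertips; this is the grasp point; z points along the fingers, x is the direction in which the jaws open and shut, and the axes are right-handed (so a half turn about z gives the same grasp; the last joint's range is limited). The gripper opens to 94 mm and grips with 3 to 60 N. Pads are 16 mm wide; open, the fingers measure 119 mm over their backs; the gripper's body (75 mm by 177 mm) begins 78 mm behind the grasp point.
Start: joints at [-1.224, 0.3, 1.521, -0, 1.321, -0.067], TCP at [0.221, -0.504, 0.224] pointing down, gripper open.
Joint ranges: [-3.03, 3.03], [-0.79, 2.21], [0.23, 2.52], [-1.04, 4.18], [0, 3.07], [-2.55, 2.55]. Speed limits (rad/s): [2.22, 2.22, 2.57, 3.14, 3.14, 3.14].

## Interface

Orientations are given as [roll, pitch, yaw] about the fixed x, y, z axes, in that order (R = Rz(yaw) Ry(pitch) Rx(roll)).
In Python, from station import ctrl, viewer, ticket, nets gives the robot as it stands.
- The arm moves only by the tool carry_out, never from a script. Its argument "commands" is one flat list of numbers, 7 for each row, row after row: the closure, from -1 (fully open) to 1 (shut), so that 0 is half open, then the shift along the world's x, y, z in cm, then the turn, a rotation vector about the world's x, y, z in rad. In form: [gripper, tx, ty, tz, ax, ay, az, gripper, tx, ty, tz, ax, ay, az, ...]. A call has 1 to 12 rows; each row is the pose to reach, as a shift and turn from the pose measured when the call began; what a row does not reach only later rows make up. A row lasts 1/12 s, in which the tool goes at most 41.7 mm and 7.16 degrees, less where a joint would pass 70% of its speed; a pose out of reach is approached as far as the arm can. A call with a gripper value outside its range is refused whole. The fingers move at their own pace and stop on an object; "force" is the grip in N (left out, the last holds). Time passes only in rows, so rows that repeat a pose let the fingers close. It gives the time, the measured TCP pose, the force and the opening at its end, in the units of the state.
- ctrl.get_obs(): the state, without advancing time (a new reading comes with each control period).
- viewer.camera(name): name is "scene" or "top" or "wrist"; returns (picture, depth): 400x640x3 uint8, blue, green, red; 400x640 float32, m along the optical axis (not along the pixel's ray), 0 where there is no reading.
- viewer.camera_info(name): a dict with "fx", "fy", "cx", "cy" (pixels), "R" (3x3) and "t" (3): a world point X has camera coordinates R X + t. Camera axes: x right, y down, z forward; pixel columns grow to the right and rows downward; lengths in m; the calibration is good to about 2 mm. The wrist camera is an equidistant fisheye: a pixel r from the principal point sees the ray r / f radians off the axis. A picture is of the moment at which its call begins: read the wrist's pose just before it. camera_info takes no time and is no camera call; for the wrist camera it gives the pose at the moment of the call.
- ticket.hand_in(): hands the job in, once; it reports no verdict.
Trained networks look in the newest picture that a camera, given by its name, has taken for a name from the list of things; names that differ only in an ending like _2 or _b are one class to them, and where a whole thing is asked for, a point or a joint stands for the part that bears it (a point fixed in the world has none). Each returns a list of dicts, best first, with "confidence" (0 to 1); they miss things now and then, are a little off and sometimes report something else, mostly with a low value. They report only what shows in the picture. A call takes as long as a camera call. They do not tell look-alikes from the thing itself.
- nets.silhouettes(camera, thing): "region" (400x640 bool, what is visible of it) and "extent" ([left, top, right, bottom] in pixels, round what is visible of it).
The state is a dict: "time_s": time; "qpos": joint angles; "joint_vel": joint speeds; "tau": joint torques, N m; "ee_pos": TCP position; "eef_rot": TCP orientation; "force": force on the tool from outside, world axes, zero at the start; "moment": the same for the moment, N m; "grip_width": finger opening in m.
Only numpy, scipy, OpenCV 4.12 (cv2) and the standard library are available. Lean on these libraries where they do the work, as an engineer would, in place of code of your own. Each camera call takes 0.05 s, during which the arm holds its last target. There are 200 camera calls.

## Task

Turn the turnbutton on the cradle square across the flange of the pan drive so that the drive is locked in. Then take the T-handled keyed shaft from its wooden stand, push it into the hub of the drive, rotating it until the key slips into the keyway, and keep pushing against the spring until its collar sits fully home on the hub face. Finish while still gripping the shaft by its T-handle and holding it down there, and leave the mug, lens and screwdriver where they are.

Things in the scene. Friction and masses are not known exactly. Their poses are not given: they have to be found in the camera images.
- cradle: Fixed aluminium cradle, plate 205 x 125 x 12 mm on the bench with an 8 mm high rim (top of rim at z 20 mm) around the drive. Origin: on the bench under the centre of the drive. Its x axis points from the turnbutton to the drive.
- turnbutton (a joint): Turnbutton angle (rad) about a vertical pivot 88 mm from the cradle's origin along its -x, in front of the flange. 0 = bar along the cradle's y, clear of the flange; it turns counter-clockwise seen from above to a stop at 1.571 = bar along the cradle's x, over the flange. Stays where left (friction about 0.06 N m).
- turnbutton_grip (a point): Point on the turnbutton's pivot axis, 45 mm above the bench, inside its thumb fin. Flat steel bar 88 x 16 x 8 mm (21.5 to 29.5 mm above the bench, pivot at mid-length) with an upright black fin along it, 50 mm long, 10 mm thick, top 55.5 mm above the bench (pinch from above). Site y lies along bar and fin, x across the fin.
- drive: Loose pan drive of a motorised camera head, 0.9 kg, sitting in the cradle with 1 mm play: dark flange 130 x 90 x 8 mm, on it a grey gearbox 80 x 70 x 40 mm set towards the cradle's +x, leaving the flange bare for 50 mm on the turnbutton side. Origin: centre of its underside, 12 mm above the bench; x as the cradle's x.
- hub_face (a point): Centre of the upper face of the steel hub on the gearbox, 25 mm from the drive's origin along its x and 74 mm above the bench. Hub 46 mm across, bore 22 mm, one keyway 8 mm wide reaching 17.5 mm from the centre, cut through the face and all the way down. Site x points from the centre to the keyway, z up. The brake stops the hub from turning (slips at about 2 N m).
- hub_bore (a point): Point on the hub's axis 28 mm below its face, at the top of a spring plunger in the bore (at rest). The plunger pushes the shaft's tip up with 4 N at first contact, growing to 10 N when the shaft is home 8 mm lower; let go, the shaft rises 8 mm again.
- stand: Fixed wooden block 85 x 85 x 45 mm with an upright 35 mm round hole through its middle, in which the shaft stands. Origin: centre of its underside.
- shaft: Loose keyed shaft, 0.22 kg, upright in the stand, collar resting on the block. Origin: centre of its lower tip, z up. Steel shaft 20 mm diameter, z 0 to 36 mm (lowest 4 mm tapers to 14 mm). Key 6 mm wide, z 8 to 36 mm, out to 15 mm from the axis on +x. Collar 44 mm diameter, z 36 to 42 mm, with an 8 mm wide nose out to 31 mm above the key (+x). Black T-handle 44 mm (x) x 14 mm (y), z 42 to 88 mm.
- shaft_collar (a point): Centre of the underside of the shaft's collar, 36 mm above the tip; home when it meets the hub face.
- shaft_key (a point): Point in the key, 11.5 mm from the shaft's axis along +x, 22 mm above the tip.
- shaft_grip (a point): Middle of the T-handle, on the shaft's axis 66 mm above the tip; pinch it across its 14 mm thickness (along the shaft's y).
- mug: White mug, 80 mm across, 90 mm high, bystander. Origin: centre of its underside.
- lens: Black camera lens, 70 mm across, 68 mm high, standing; bystander. Origin: centre of its underside.
- screwdriver: Screwdriver about 200 mm long lying on the bench beside the cradle (to its left seen from the robot), bystander. Origin: underside of the tool.
Things that resemble listed ones, but are neither listed nor needed, are in the scene too. Leave any orange or purple look-alike of the drive alone. There is more than one size of the cradle; the one meant has the size given above.

How it is judged:
By the outcome, as a careful person would: the job done as asked, in the order asked, and still so for the second after the job is handed in, while the arm keeps its last pose, push and grip.
It also fails if it takes over 67 s, if anything falls off the work surface, if the arm or the gripper's body presses on something with over 40 N, if the wrist force passes 120 N, or if a joint passes its speed limit or range.

## Working session

There is one attempt and no reset: what is moved stays moved. The work goes in short steps, Python scripts to look and compute and a tool call to move; the robot and the scene stay as the last step left them, time stands still between calls to the robot, and variables do not carry over. Pictures are saved under pics/ and viewed, about 8 in all and at most 12, crops included, and the job is handed in when it is done.

Besides the shell and the picture viewer there is one more tool, called as name(argument=value, ...) on one line, values as JSON. carry_out: Moves the arm, as the interface text tells. Its arguments: {"type":"object","properties":{"commands":{"type":"array","items":{"type":"number"}},"force":{"type":"number"}},"required":["commands"]}

```bash
ls; mkdir -p pics; cat > h.py <<'E'
import numpy as np, cv2
from station import ctrl, viewer, ticket, nets
def look(cam):
    info=viewer.camera_info(cam); im,d=viewer.camera(cam); return im,d,info
def cloud(d,info):
    v,u=np.mgrid[0:400,0:640]
    P=np.stack([(u-info['cx'])/info['fx']*d,(v-info['cy'])/info['fy']*d,d],-1)
    return (P-np.array(info['t']))@np.array(info['R'])
E
python3 - <<'E'
from h import *
o=ctrl.get_obs(); print(o)
for c in ['scene','top']:
    im,d,i=look(c); cv2.imwrite(f'pics/{c}0.png',im); np.save(f'{c}0.npy',d); print(c,i)
    for t in ['cradle','turnbutton','drive','hub_face','stand','shaft','mug','lens','screwdriver']:
        r=nets.silhouettes(c,t)
        P=cloud(d,i)
        for x in r:
            m=x['region']&(d>0)
            print(t,round(x['confidence'],2),np.round(x['extent']),np.round(np.median(P[m],0),3) if m.any() else '',np.round(np.percentile(P[m][:,2],98),3) if m.any() else '')
print(ctrl.get_obs()['time_s'])
E
```

```text
pics
{'time_s': 0.0, 'qpos': array([-1.22357912e+00,  3.00462204e-01,  1.52155558e+00, -1.33135879e-05,
        1.32069710e+00, -6.66190923e-02]), 'joint_vel': array([ 0.00167576, -0.00015094, -0.00072455,  0.00089456,  0.00153642,
       -0.00114443]), 'tau': array([ 9.95276991e-05, -5.31810737e+01, -3.52738774e+01,  7.08598411e-02,
        2.44068395e-02, -1.11511808e-04]), 'ee_pos': array([ 0.22107465, -0.503361  ,  0.22370199]), 'eef_rot': array([-3.14153081e+00,  1.12059526e-03, -1.15695669e+00]), 'force': array([0.01119122, 0.1634388 , 0.37869889]), 'moment': array([ 0.00032016,  0.0154138 , -0.01697924]), 'grip_width': 0.09412736413805234}
scene {'fx': 362.31170540085543, 'fy': 362.31170540085543, 'cx': 318.0082886981707, 'cy': 195.74568166686169, 'R': array([[-0.15647249,  0.98752745,  0.01748983],
       [ 0.71611652,  0.12562764, -0.68658198],
       [-0.68021576, -0.09490643, -0.72684199]]), 't': array([ 0.09248887, -0.34988402,  1.37935768])}
cradle 0.7 [106. 210. 203. 307.] [ 0.783 -0.36   0.017] 0.067
cradle 0.64 [338. 192. 397. 257.] [0.581 0.119 0.016] 0.056
cradle 0.
[... 2001 characters left out ...]
.565 -0.159  0.069] 0.1
drive 0.22 [447. 249. 482. 275.] [ 0.411 -0.374  0.066] 0.072
hub_face 0.8 [243.  96. 258. 114.] [0.832 0.2   0.059] 0.067
hub_face 0.78 [259. 170. 280. 183.] [0.629 0.137 0.071] 0.078
hub_face 0.6 [245. 161. 305. 236.] [0.529 0.107 0.013] 0.053
hub_face 0.48 [348. 133. 364. 154.] [ 0.724 -0.091  0.06 ] 0.066
stand 0.98 [364. 185. 397. 221.] [ 0.557 -0.164  0.043] 0.051
shaft 0.58 [374. 190. 390. 208.] [ 0.565 -0.158  0.079] 0.1
mug 0.71 [159. 269. 210. 300.] [0.337 0.346 0.03 ] 0.092
lens 0.97 [446. 248. 484. 274.] [ 0.411 -0.376  0.066] 0.072
lens 0.4 [261. 170. 280. 187.] [0.628 0.137 0.071] 0.078
screwdriver 0.62 [199. 146. 210. 215.] [0.587 0.32  0.021] 0.029
1.0
```

```bash
python3 - <<'E'
from h import *
im=cv2.imread('pics/top0.png'); s=cv2.imread('pics/scene0.png')
cv2.imwrite('pics/topcrop.png',cv2.resize(im[80:310,150:500],(800,526),interpolation=cv2.INTER_CUBIC))
a=cv2.resize(im[150:245,235:330],(400,400),interpolation=cv2.INTER_CUBIC); b=cv2.resize(im[170:230,350:410],(400,400),interpolation=cv2.INTER_CUBIC)
cv2.imwrite('pics/det.png',np.hstack([a,b]))
E
```

```text
(no output)
```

View pics/topcrop.png

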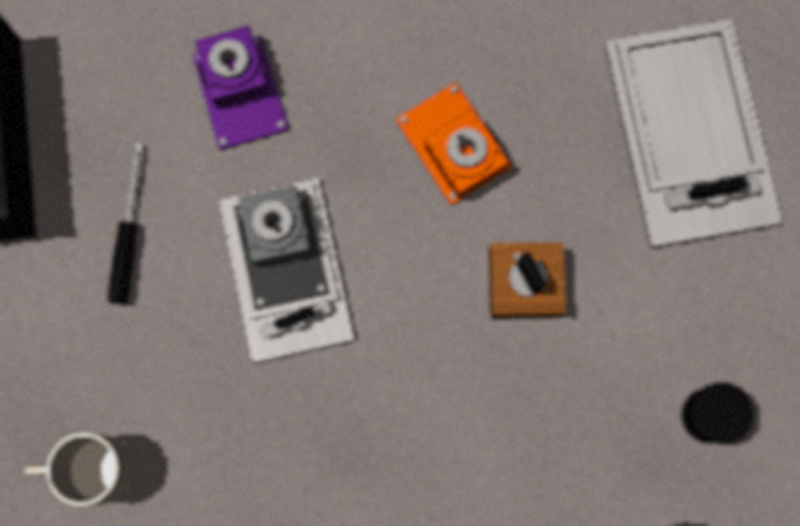

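View pics/det.png

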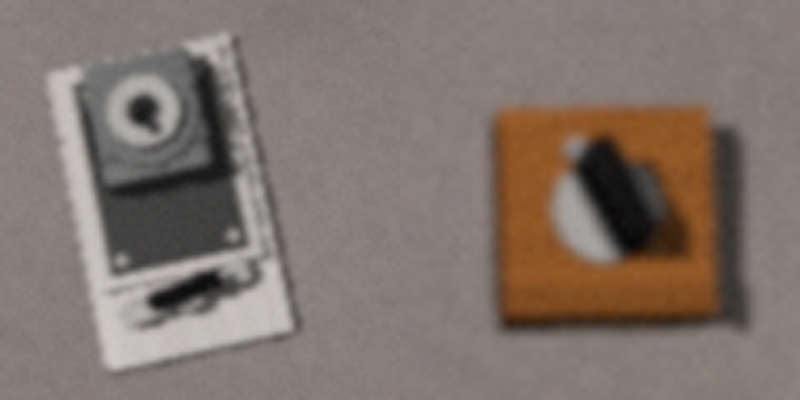

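Seen: the white cradle at top px (245–306, 161–237) holds the grey drive. The larger, empty one is at (415–490, 91–188). The orange (325–374, 119–169) and purple (236–273, 94–148) drives are look-alikes. The fin is at about (279, 219), the hub keyway points toward the lower right, and the shaft nose in the stand points to the upper left. Next I check the sizes and measure.

```bash
cat >> h.py <<'E'
def sel(P,c,r,z0,z1):
    m=(np.hypot(P[...,0]-c[0],P[...,1]-c[1])<r)&(P[...,2]>z0)&(P[...,2]<z1); return P[m]
def rect(Q):
    (c,s,a)=cv2.minAreaRect((Q[:,:2]*1000).astype(np.float32)); return np.round(c,1),np.round(s,1),round(a,1)
def pca(Q):
    c=Q[:,:2].mean(0); w,V=np.linalg.eigh(np.cov(Q[:,:2].T)); return np.round(c*1000,1),round(np.degrees(np.arctan2(V[1,1],V[0,1])),1),len(Q)
E
python3 - <<'E'
from h import *
for c in ['top','scene']:
    i=viewer.camera_info(c); d=np.load(c+'0.npy'); P=cloud(d,i); P[d==0]=np.nan
    print(c,'bench z',np.nanmedian(P[...,2]))
    print('plate',rect(sel(P,(.58,.12),.16,.007,.03)), 'big',rect(sel(P,(.75,-.367),.2,.007,.03)))
    print('fin',rect(sel(P,(.513,.11),.05,.048,.062)),pca(sel(P,(.513,.11),.05,.048,.062)))
    print('bar',rect(sel(P,(.513,.11),.055,.024,.034)))
    print('gear',rect(sel(P,(.63,.137),.1,.058,.07)))
    H=sel(P,(.628,.138),.03,.07,.082);print('hub',rect(H),np.round(cv2.minEnclosingCircle((H[:,:2]*1000).astype(np.float32)),1) if 0 else cv2.minEnclosingCircle((H[:,:2]*1000).astype(np.float32)),np.median(H[:,2]))
    print('stand',rect(sel(P,(.557,-.164),.08,.038,.049)))
    print('handle',rect(sel(P,(.565,-.158),.05,.09,.105)),pca(sel(P,(.565,-.158),.05,.09,.105)))
    C=sel(P,(.565,-.158),.05,.0485,.056);print('collar',rect(C),len(C))
E
```

```text
top bench z -0.0011597171871783212
plate (array([591.5, 109.5]), array([290.2, 270. ]), 13.1) big (array([ 760. , -379.2]), array([359.7, 322.6]), 60.3)
fin (array([516.4, 110. ]), array([10. , 49.7]), 21.8) (array([516.2, 108.9]), np.float64(112.0), 70)
bar (array([534.8, 115.3]), array([57.4, 88.7]), 19.4)
gear (array([625. , 136.5]), array([79.1, 69.2]), 14.3)
hub (array([625.9, 136.9]), array([44. , 43.2]), 3.5) ((626.0007934570312, 137.19960021972656), 23.091585159301758) 0.07278382859579269
stand (array([ 567.9, -163.3]), array([85.9, 85.3]), 2.0)
handle (array([ 568.2, -163.1]), array([43.8, 14.3]), 30.4) (array([ 567.5, -163.1]), np.float64(-153.0), 90)
collar (array([ 568.1, -159.3]), array([71.6, 81.8]), 83.9) 98
scene bench z 0.0011657906502027116
plate (array([580.1, 127.1]), array([207.1, 124.9]), 13.6) big (array([ 760.5, -367.3]), array([267.9, 164.4]), 11.1)
fin (array([517.1, 111.7]), array([10.8, 49.3]), 24.1) (array([518.8, 111.5]), np.float64(114.3), 78)
bar (array([529.9, 117. ]), array([45.8, 87.6]), 21.7)
gear (array([627.3, 138.7]), array([79.7, 70.9]), 13.3)
hub (array([626.7, 137.9]), array([47. , 44.2]), 5.1) ((626.681396484375, 138.39077758789062), 24.100353240966797) 0.07452966823407234
stand (array([ 567.4, -161.6]), array([88.1, 85.9]), 1.9)
handle (array([ 568.2, -161.6]), array([46.4, 13.5]), 26.8) (array([ 571.5, -160.2]), np.float64(-152.4), 74)
collar (array([ 572.6, -153.8]), array([76.9, 62.5]), 3.5) 123
```

Cradle at (580, 127): 207×125 mm, so it is the one meant (the other is 268×164). Its yaw is about 13.5°. From hub minus 25 minus 88 mm the pivot should be at (516, 111), and the fin was measured there. The fin direction of about 113° gives a turnbutton angle of about 9°. Now I move over the fin.

carry_out(commands=[0, 29.5, 61.5, -5, 0, 0, 1.55, 0, 29.5, 61.5, -5, 0, 0, 1.55, 0, 29.5, 61.5, -5, 0, 0, 1.55, 0, 29.5, 61.5, -5, 0, 0, 1.55, 0, 29.5, 61.5, -5, 0, 0, 1.55, 0, 29.5, 61.5, -5, 0, 0, 1.55, 0, 29.5, 61.5, -5, 0, 0, 1.55, 0, 29.5, 61.5, -5, 0, 0, 1.55, 0, 29.5, 61.5, -5, 0, 0, 1.55, 0, 29.5, 61.5, -5, 0, 0, 1.55, 0, 29.5, 61.5, -5, 0, 0, 1.55, 0, 29.5, 61.5, -5, 0, 0, 1.55], force=30)

```text
time_s: 2.0
ee_pos: [0.4373, -0.0519, 0.1879]
eef_rot: [3.141, -0.001, 0.349]
force: [1.1, 0.1, 0.1]
grip_width: 0.047
```

carry_out(commands=[0, 7.9, 16.3, -2.8, 0, 0, 0.045, 0, 7.9, 16.3, -2.8, 0, 0, 0.045, 0, 7.9, 16.3, -2.8, 0, 0, 0.045, 0, 7.9, 16.3, -2.8, 0, 0, 0.045, 0, 7.9, 16.3, -2.8, 0, 0, 0.045, 0, 7.9, 16.3, -2.8, 0, 0, 0.045, 0, 7.9, 16.3, -2.8, 0, 0, 0.045])

```text
time_s: 2.58
ee_pos: [0.5161, 0.1116, 0.1594]
eef_rot: [3.141, 0.0, 0.396]
force: [0.1, -0.3, -0.6]
grip_width: 0.0467
```

```bash
python3 - <<'E'
from h import *
o=ctrl.get_obs(); print(o['ee_pos'],o['eef_rot'])
im,d,i=look('wrist'); cv2.imwrite('pics/w1.png',im); np.save('w1.npy',d); print(i, (d>0).mean())
E
```

```text
[0.51612641 0.1116445  0.1594298 ] [3.14122818e+00 2.46305161e-04 3.95961417e-01]
{'fx': 309.70691628693146, 'fy': 309.70691628693146, 'cx': 320.13614686728897, 'cy': 196.6452929587687, 'R': array([[ 9.21989756e-01,  3.87214123e-01, -3.35450118e-04],
       [ 3.72883838e-01, -8.87633962e-01,  2.70302778e-01],
       [ 1.04367296e-01, -2.49341476e-01, -9.62775309e-01]]), 't': array([-0.51953794, -0.10571056,  0.30291054])} 0.99401171875
```

View pics/w1.png

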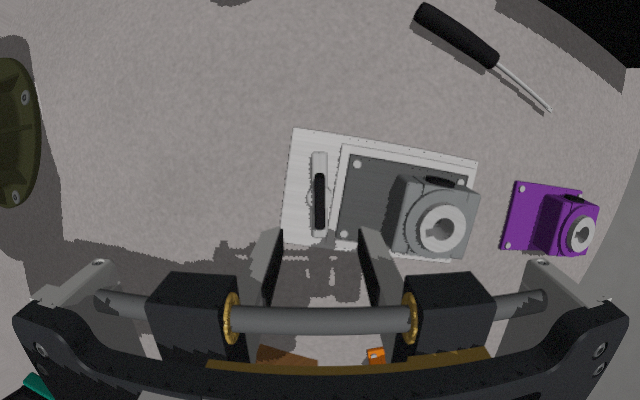

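The wrist view shows the bar and fin at about (319, 200), the hub at (441, 229) with its keyway toward the image left, and the screwdriver at (480, 50). I measure the fin and hub from the wrist depth.

```bash
cat >> h.py <<'E'
def wcloud(d,info):
    v,u=np.mgrid[0:400,0:640]; x=(u-info['cx'])/info['fx']; y=(v-info['cy'])/info['fy']; th=np.hypot(x,y)+1e-12
    k=np.tan(np.minimum(th,1.5))/th
    P=np.stack([x*k*d,y*k*d,d],-1); P=(P-np.array(info['t']))@np.array(info['R']); P[d==0]=np.nan; return P
def hub(P,c):
    H=sel(P,c,.03,.070,.079); a=(H[:,:2]*1000)
    from scipy.optimize import least_squares
    (c0,r)=cv2.minEnclosingCircle(a.astype(np.float32)); c0=np.array(c0)
    hl=a[cv2.convexHull(a.astype(np.float32),returnPoints=False).ravel()]
    f=least_squares(lambda p:np.hypot(hl[:,0]-p[0],hl[:,1]-p[1])-p[2],[*c0,23],loss='soft_l1',f_scale=.5)
    print('hub',np.round(c0,1),round(r,1),'fit',np.round(f.x,2),'z',np.round(np.median(H[:,2]),4),len(a))
    c=f.x[:2]; q=a-c; rr=np.hypot(*q.T); an=np.degrees(np.arctan2(q[:,1],q[:,0]))%360
    m=(rr>12.5)&(rr<16.5); h,_=np.histogram(an[m],72,(0,360)); print('ring hist 5deg',h)
    k=(rr<21); print('rmin by 10deg',np.round([rr[(an//10)==j].min() if ((an//10)==j).any() else 0 for j in range(36)],0).astype(int))
E
python3 - <<'E'
from h import *
i=viewer.camera_info('wrist'); d=np.load('w1.npy'); P=wcloud(d,i)
print('plate',rect(sel(P,(.58,.127),.16,.007,.016)))
F=sel(P,(.516,.111),.04,.051,.062);print('fin',rect(F),pca(F),np.median(F[:,2]))
print('bar',rect(sel(P,(.516,.111),.05,.026,.034)))
print('gear',rect(sel(P,(.63,.137),.1,.056,.066)))
hub(P,(.627,.138))
E
```

```text
plate (array([581.1, 122.1]), array([205.4, 125.7]), 13.9)
fin (array([517.9, 107.5]), array([ 9.2, 49.4]), 22.4) (array([517.6, 107.9]), np.float64(112.5), 567) 0.05550061554561028
bar (array([517.7, 106.7]), array([24.2, 87. ]), 21.8)
gear (array([626.3, 134.8]), array([80.9, 74.8]), 13.9)
hub [627.1 133.4] 23.7 fit [627.24 133.42  23.16] z 0.0745 1427
ring hist 5deg [ 4  4  5  4  5  5  4  6  5  4  5  5  5  6  5  5  4  6  7  3  7  4  5  6
  5  3  7  5  4  6  6  5  6  5  4  7  6  4  6  5  1  0  0  0  0  4 10  5
  5  7  5  4  5  6  4  7  3  5  6  4  4  4  7  4  7  5  5  4  7  5  5  5]
rmin by 10deg [11 11 11 11 11 11 11 11 11 11 11 11 11 11 11 11 11 11 12 12 16 17 13 11
 12 12 11 11 12 11 10 10 11 11 11 11]
```

carry_out(commands=[0, 0.1, -0.2, -4, 0, 0, 0, 0, 0.1, -0.2, -8, 0, 0, 0, 0, 0.1, -0.2, -10.8, 0, 0, 0, 0, 0.1, -0.2, -10.8, 0, 0, 0, 0.5, 0.1, -0.2, -10.8, 0, 0, 0, 0.8, 0.1, -0.2, -10.8, 0, 0, 0, 1, 0.1, -0.2, -10.8, 0, 0, 0, 1, 0.1, -0.2, -10.8, 0, 0, 0, 1, 0.1, -0.2, -10.8, 0, 0, 0], force=25)

```text
time_s: 3.38
ee_pos: [0.5176, 0.1088, 0.0531]
eef_rot: [3.141, -0.002, 0.395]
force: [-0.1, -0.2, -0.4]
grip_width: 0.0173
```

```bash
python3 - <<'E'
from h import *
o=ctrl.get_obs(); print({k:np.round(o[k],4) for k in ['ee_pos','eef_rot','force','moment','grip_width']})
E
```

```text
{'ee_pos': array([0.5176, 0.1088, 0.0531]), 'eef_rot': array([ 3.1406e+00, -2.3000e-03,  3.9460e-01]), 'force': array([-0.0559, -0.1708, -0.3546]), 'moment': array([-0.1069, -0.117 , -0.0026]), 'grip_width': np.float64(0.0173)}
```

carry_out(commands=[1, 0, 0, -0.2, 0, 0, 0, 1, 0, 0, -0.2, 0, 0, 0, 1, 0, 0, -0.2, 0, 0, 0, 1, 0, 0, -0.2, 0, 0, 0])

```text
time_s: 3.72
ee_pos: [0.5168, 0.1084, 0.0518]
eef_rot: [3.14, -0.0, 0.395]
force: [-11.2, -4.2, 13.1]
grip_width: 0.01
```

carry_out(commands=[1, 0, 0, 0.1, 0, 0, 0.118, 1, 0, 0, 0.1, 0, 0, 0.236, 1, 0, 0, 0.1, 0, 0, 0.354, 1, 0, 0, 0.1, 0, 0, 0.472, 1, 0, 0, 0.1, 0, 0, 0.59, 1, 0, 0, 0.1, 0, 0, 0.708, 1, 0, 0, 0.1, 0, 0, 0.826, 1, 0, 0, 0.1, 0, 0, 0.944, 1, 0, 0, 0.1, 0, 0, 1.062, 1, 0, 0, 0.1, 0, 0, 1.18, 1, 0, 0, 0.1, 0, 0, 1.298, 1, 0, 0, 0.1, 0, 0, 1.4])

```text
time_s: 4.72
ee_pos: [0.5166, 0.1084, 0.052]
eef_rot: [3.141, -0.0, 1.801]
force: [4.7, 0.6, -12.2]
grip_width: 0.0099
```

carry_out(commands=[1, 0, 0, 0, 0, 0, 0.05, 1, 0, 0, 0, 0, 0, 0.05, 1, 0, 0, 0, 0, 0, 0.05])

```text
time_s: 4.97
ee_pos: [0.5167, 0.1084, 0.052]
eef_rot: [3.141, -0.0, 1.849]
force: [1.9, 0.8, -5.0]
grip_width: 0.0098
```

```bash
python3 - <<'E'
from h import *
o=ctrl.get_obs(); print({k:np.round(o[k],4) for k in ['ee_pos','eef_rot','force','moment','grip_width']})
E
```

```text
{'ee_pos': array([0.5167, 0.1084, 0.052 ]), 'eef_rot': array([ 3.1408e+00, -2.0000e-04,  1.8486e+00]), 'force': array([ 1.916 ,  0.8226, -4.9541]), 'moment': array([ 0.0674, -0.5391, -0.3659]), 'grip_width': np.float64(0.0098)}
```

carry_out(commands=[0, 0, 0, 0, 0, 0, -0.03, 0, 0, 0, 0, 0, 0, -0.03, 0, 0, 0, 0, 0, 0, -0.03, 0, 0, 0, 3, 0, 0, 0, 0, 0, 0, 7, 0, 0, 0, 0, 0, 0, 11, 0, 0, 0, 0, 0, 0, 11, 0, 0, 0])

```text
time_s: 5.55
ee_pos: [0.5193, 0.1088, 0.1696]
eef_rot: [3.13, 0.001, 1.849]
force: [1.2, -0.2, 0.9]
grip_width: 0.0468
```

```bash
python3 - <<'E'
from h import *
o=ctrl.get_obs(); print({k:np.round(o[k],4) for k in ['ee_pos','eef_rot','force','grip_width']})
im,d,i=look('wrist'); cv2.imwrite('pics/w2.png',im); P=wcloud(d,i)
F=sel(P,(.516,.111),.04,.048,.062);print('fin',rect(F),pca(F))
print('plate',rect(sel(P,(.58,.127),.16,.007,.016)))
hub(P,(.627,.138))
im,d,i=look('top'); cv2.imwrite('pics/t2.png',im); P=cloud(d,i);F=sel(P,(.516,.111),.04,.048,.062); print('top fin',rect(F),pca(F) if len(F)>3 else '')
im,d,i=look('scene'); P=cloud(d,i); F=sel(P,(.516,.111),.04,.048,.062); print('scene fin',rect(F),pca(F)if len(F)>3 else '')
E
```

```text
{'ee_pos': array([0.5193, 0.1088, 0.1696]), 'eef_rot': array([3.1300e+00, 1.5000e-03, 1.8487e+00]), 'force': array([ 1.2044, -0.2064,  0.8793]), 'grip_width': np.float64(0.0468)}
fin (array([516.8, 107.2]), array([49.4, 10. ]), 14.3) (array([515.9, 106.9]), np.float64(-165.7), 554)
plate (array([576.6, 122.2]), array([196.2, 125.9]), 14.1)
hub [624.3 132.9] 22.5 fit [625.94 133.7   22.48] z 0.074 560
ring hist 5deg [0 0 0 0 0 0 0 0 0 0 0 0 0 0 0 0 0 0 0 0 0 5 3 5 5 4 3 4 4 3 3 6 5 4 3 5 4
 3 3 4 1 0 0 1 0 0 7 4 1 7 2 5 3 7 3 2 4 3 0 0 0 0 0 0 0 0 0 0 0 0 0 0]
rmin by 10deg [ 0  0  0  0  0  0  0  0  0  0 12 12 10 10 11 11 10 10 10 10 16 16 17 11
 11 11 10 10 10  0  0  0  0  0  0  0]
top fin (array([0., 0.]), array([0., 0.]), 0.0) 
scene fin (array([517.3, 111.8]), array([51.1, 10.3]), 12.5) (array([519.5, 111.6]), np.float64(-167.0), 63)
```

View pics/w2.png

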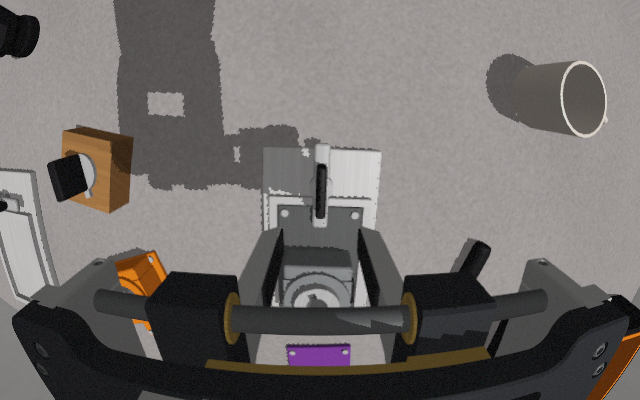

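The fin now lies along the cradle's x (14° against the plate's 14°), over the flange and at the stop (moment reached −0.37 N m). Next, the shaft.

carry_out(commands=[0, 4.9, -27.3, 2, 0, 0, 0.21, 0, 4.9, -27.3, 2, 0, 0, 0.21, 0, 4.9, -27.3, 2, 0, 0, 0.21, 0, 4.9, -27.3, 2, 0, 0, 0.21, 0, 4.9, -27.3, 2, 0, 0, 0.21, 0, 4.9, -27.3, 2, 0, 0, 0.21, 0, 4.9, -27.3, 2, 0, 0, 0.21, 0, 4.9, -27.3, 2, 0, 0, 0.21, 0, 4.9, -27.3, 2, 0, 0, 0.21, 0, 4.9, -27.3, 2, 0, 0, 0.21, 0, 4.9, -27.3, 2, 0, 0, 0.21])

```text
time_s: 6.62
ee_pos: [0.5652, -0.1633, 0.1809]
eef_rot: [-3.142, -0.001, 2.06]
force: [-1.0, -0.1, 0.5]
grip_width: 0.0466
```

```bash
python3 - <<'E'
from h import *
o=ctrl.get_obs(); print({k:np.round(o[k],4) for k in ['ee_pos','eef_rot','force','grip_width','qpos']})
im,d,i=look('wrist'); cv2.imwrite('pics/w3.png',im); P=wcloud(d,i)
F=sel(P,(.568,-.163),.05,.092,.105);print('handle',rect(F),pca(F),np.median(F[:,2]))
print('stand',rect(sel(P,(.567,-.163),.08,.042,.048)))
C=sel(P,(.567,-.163),.05,.0485,.054);print('collar',rect(C),len(C))
E
```

```text
{'ee_pos': array([ 0.5652, -0.1633,  0.1809]), 'eef_rot': array([-3.1416e+00, -1.3000e-03,  2.0598e+00]), 'force': array([-0.9994, -0.0998,  0.4694]), 'grip_width': np.float64(0.0466), 'qpos': array([-3.4390e-01,  4.2200e-01,  1.4589e+00,  9.0000e-04,  1.2617e+00,
       -2.4040e+00])}
handle (array([ 568.5, -166.6]), array([43.4, 14.5]), 27.7) (array([ 567.6, -167.2]), np.float64(-152.6), 866) 0.09675999258938367
stand (array([ 569. , -166.4]), array([86.6, 86. ]), 1.8)
collar (array([ 567.7, -167.1]), array([41.2, 43.1]), 28.6) 819
```

View pics/w3.png

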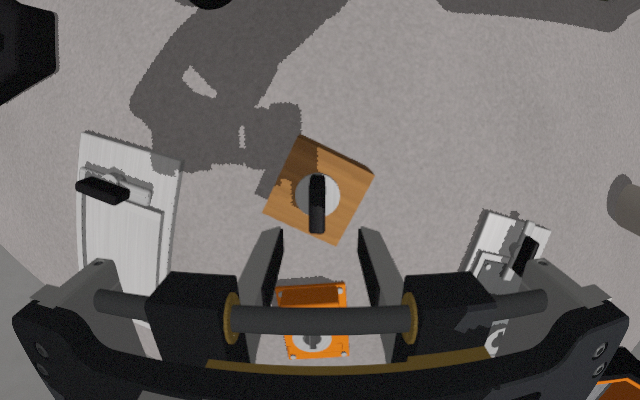

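The wrist view shows the stand at (318, 190) with the T-handle straight between the fingers; the nose is hidden here, but in the top view it points to +27°. Now the grasp.

carry_out(commands=[0, 0.3, -0.2, -2, 0, 0, -0.008, 0, 0.3, -0.2, -5, 0, 0, -0.008, 0, 0.3, -0.2, -8, 0, 0, -0.008, 0, 0.3, -0.2, -10.6, 0, 0, -0.008, 0, 0.3, -0.2, -10.6, 0, 0, -0.008, 0, 0.3, -0.2, -10.6, 0, 0, -0.008, 1, 0.3, -0.2, -10.6, 0, 0, -0.008, 1, 0.3, -0.2, -10.6, 0, 0, -0.008, 1, 0.3, -0.2, -10.6, 0, 0, -0.008, 1, 0.3, -0.2, -10.6, 0, 0, -0.008, 1, 0.3, -0.2, -10.6, 0, 0, -0.008, 1, 0.3, -0.2, -10.6, 0, 0, -0.008], force=50)

```text
time_s: 7.67
ee_pos: [0.5685, -0.1653, 0.0758]
eef_rot: [3.141, -0.001, 2.052]
force: [-1.4, 1.3, 4.1]
grip_width: 0.0135
```

carry_out(commands=[1, 0, 0, 3, 0, 0, 0, 1, 0, 0, 6, 0, 0, 0, 1, 0, 0, 9, 0, 0, 0, 1, 0, 0, 10.5, 0, 0, 0, 1, 0, 0, 10.5, 0, 0, 0, 1, 0, 0, 10.5, 0, 0, 0])

```text
time_s: 8.17
ee_pos: [0.5683, -0.1653, 0.1804]
eef_rot: [3.141, -0.0, 2.052]
force: [-1.4, -0.2, -3.1]
grip_width: 0.014
```

```bash
python3 - <<'E'
from h import *
o=ctrl.get_obs(); print({k:np.round(o[k],4) for k in ['ee_pos','eef_rot','force','grip_width','qpos']})
z=o['ee_pos'][2]; e=o['ee_pos']
for c in ['wrist','scene','top']:
    im,d,i=look(c); cv2.imwrite(f'pics/l_{c}.png',im); P=wcloud(d,i) if c=='wrist' else cloud(d,i)
    for nm,a,b in [('collar',z-.034,z-.024),('handletop',z+.012,z+.03),('shaft',z-.07,z-.036)]:
        Q=sel(P,e[:2],.035,a,b)
        if len(Q)>5: print(c,nm,rect(Q),pca(Q),np.round(np.median(Q[:,2])-z,4))
a=cv2.imread('pics/l_scene.png')[120:260,200:330]; b=cv2.imread('pics/l_wrist.png')[130:330,240:400]
cv2.imwrite('pics/l.png',np.hstack([cv2.resize(a,(390,420),interpolation=cv2.INTER_CUBIC),cv2.resize(b,(336,420),interpolation=cv2.INTER_CUBIC)]))
E
```

```text
{'ee_pos': array([ 0.5683, -0.1653,  0.1804]), 'eef_rot': array([ 3.1406e+00, -4.0000e-04,  2.0520e+00]), 'force': array([-1.3873, -0.1608, -3.0772]), 'grip_width': np.float64(0.014), 'qpos': array([-3.4530e-01,  4.2940e-01,  1.4494e+00,  1.0000e-03,  1.2624e+00,
       -2.3976e+00])}
wrist collar (array([ 559.5, -171.8]), array([23.3, 43. ]), 27.6) (array([ 557.4, -172.9]), np.float64(117.2), 718) -0.0249
wrist handletop (array([ 567.7, -166.8]), array([38.6, 38.2]), 70.8) (array([ 564.7, -169.1]), np.float64(-151.9), 2937) 0.0212
scene collar (array([ 578.2, -158.9]), array([38.1, 43.5]), 15.6) (array([ 579. , -156.8]), np.float64(108.7), 87) -0.0259
scene handletop (array([ 570.3, -163.8]), array([42.8, 35.4]), 49.4) (array([ 573.7, -159.6]), np.float64(-168.5), 146) 0.0205
scene shaft (array([ 575.2, -158.7]), array([13.9, 18.8]), 19.5) (array([ 575.3, -159.5]), np.float64(104.7), 38) -0.0545
```

View pics/l.png

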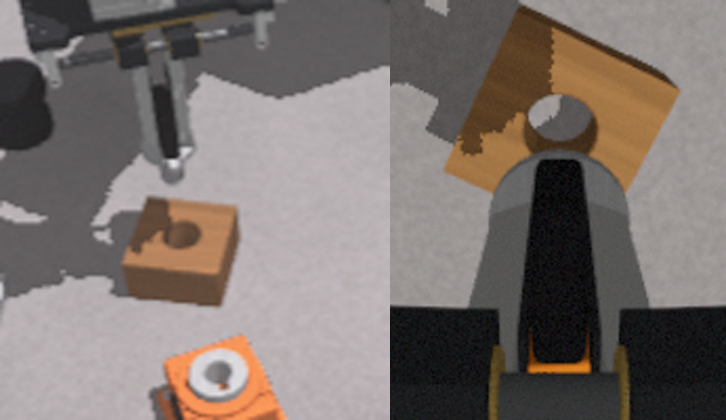

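carry_out(commands=[1, 0.6, 3, 0, 0, 0, -0.12, 1, 1.2, 6, 0, 0, 0, -0.24, 1, 1.8, 9, 0, 0, 0, -0.36, 1, 2.4, 12, 0, 0, 0, -0.48, 1, 3, 15, 0, 0, 0, -0.6, 1, 3.6, 18, 0, 0, 0, -0.72, 1, 4.2, 21, 0, 0, 0, -0.84, 1, 4.8, 24, 0, 0, 0, -0.96, 1, 5.4, 27, 0, 0, 0, -1.08, 1, 5.8, 30, 0, 0, 0, -1.2, 1, 5.8, 30, 0, 0, 0, -1.32, 1, 5.8, 30, 0, 0, 0, -1.44])

```text
time_s: 9.32
ee_pos: [0.6253, 0.1367, 0.1767]
eef_rot: [-3.139, -0.0, 0.609]
force: [-0.0, -0.4, -2.5]
grip_width: 0.0136
```

carry_out(commands=[1, 0, 0, 0, 0, 0, -0.12, 1, 0, 0, 0, 0, 0, -0.24, 1, 0, 0, 0, 0, 0, -0.36, 1, 0, 0, 0, 0, 0, -0.48, 1, 0, 0, 0, 0, 0, -0.6, 1, 0, 0, 0, 0, 0, -0.72, 1, 0, 0, 0, 0, 0, -0.84, 1, 0, 0, 0, 0, 0, -0.96, 1, 0, 0, 0, 0, 0, -1.08, 1, 0, 0, 0, 0, 0, -1.2, 1, 0, 0, 0, 0, 0, -1.32, 1, 0, 0, 0, 0, 0, -1.44])

```text
time_s: 10.32
ee_pos: [0.6248, 0.1366, 0.175]
eef_rot: [-3.141, 0.001, -0.837]
force: [0.5, -0.1, -2.2]
grip_width: 0.0139
```

carry_out(commands=[1, 0.17, -0.16, -0.5, 0, 0, -0.07, 1, 0.17, -0.16, -0.5, 0, 0, -0.14, 1, 0.17, -0.16, -0.5, 0, 0, -0.14, 1, 0.17, -0.16, -0.5, 0, 0, -0.14, 1, 0.17, -0.16, -0.5, 0, 0, -0.14])

```text
time_s: 10.73
ee_pos: [0.6264, 0.135, 0.1694]
eef_rot: [3.141, 0.001, -0.975]
force: [-0.4, 1.0, -1.5]
grip_width: 0.0135
```

```bash
python3 - <<'E'
from h import *
o=ctrl.get_obs(); print({k:np.round(o[k],4) for k in ['ee_pos','eef_rot','force','moment','grip_width','qpos']})
z=o['ee_pos'][2]; e=o['ee_pos']
for c in ['wrist','scene','top']:
    im,d,i=look(c); cv2.imwrite(f'pics/a_{c}.png',im); P=wcloud(d,i) if c=='wrist' else cloud(d,i)
    for nm,a,b in [('collar',z-.034,z-.022),('handle',z-.01,z+.024),('shaft',z-.07,z-.034),('hub',.07,.079)]:
        Q=sel(P,e[:2],.04 if nm!='handle' else .03,a,b)
        if len(Q)>5: print(c,nm,rect(Q),pca(Q),np.round(np.median(Q[:,2]),4))
a=cv2.imread('pics/a_scene.png')[130:270,310:440]; b=cv2.imread('pics/a_wrist.png')[130:330,240:400]
cv2.imwrite('pics/a.png',np.hstack([cv2.resize(a,(390,420),interpolation=cv2.INTER_CUBIC),cv2.resize(b,(336,420),interpolation=cv2.INTER_CUBIC)]))
E
```

```text
{'ee_pos': array([0.6264, 0.135 , 0.1694]), 'eef_rot': array([ 3.1413e+00,  1.5000e-03, -9.7490e-01]), 'force': array([-0.3871,  0.9726, -1.5391]), 'moment': array([-0.0129,  0.0235,  0.0126]), 'grip_width': np.float64(0.0135), 'qpos': array([1.5470e-01, 5.4760e-01, 1.3013e+00, 1.2000e-03, 1.2937e+00,
       1.1293e+00])}
wrist collar (array([636.5, 139.6]), array([23.3, 43.1]), 33.6) (array([638.4, 141. ]), np.float64(124.3), 847) 0.1447
wrist handle (array([628.5, 134.7]), array([38.3, 38.7]), 80.9) (array([633.6, 137.6]), np.float64(-144.8), 3516) 0.1897
wrist hub (array([634.3, 138.4]), array([29.4, 45.2]), 34.0) (array([636.1, 140. ]), np.float64(125.0), 954) 0.0742
scene collar (array([629.7, 134.6]), array([48.2, 36.5]), 69.3) (array([637.7, 134. ]), np.float64(67.1), 100) 0.1453
scene handle (array([632.1, 136.9]), array([39.2, 29.4]), 76.3) (array([638.1, 139.1]), np.float64(93.7), 243) 0.182
scene shaft (array([632.8, 137.8]), array([19.3,  9.5]), 84.9) (array([634. , 137.8]), np.float64(89.8), 41) 0.1155
scene hub (array([626.8, 138. ]), array([47.4, 44.2]), 3.3) (array([628.7, 138.1]), np.float64(133.8), 191) 0.0745
```

View pics/a.png

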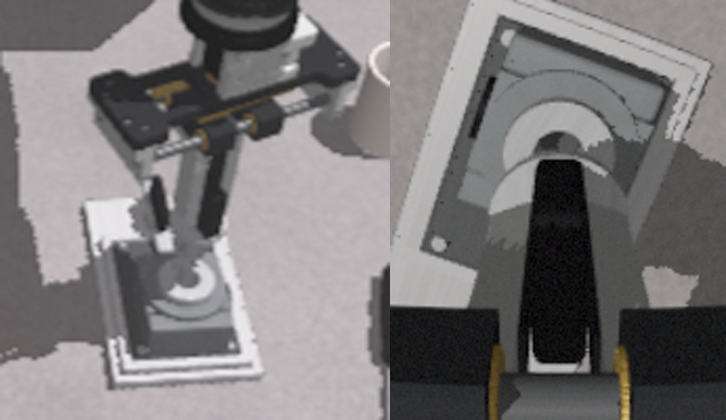

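Both views put the shaft axis within about 0.5 mm of the hub axis. Descending with force checks.

carry_out(commands=[1, -0.05, 0, -1, 0, 0, 0, 1, -0.05, 0, -2, 0, 0, 0, 1, -0.05, 0, -2.6, 0, 0, 0, 1, -0.05, 0, -3.0, 0, 0, 0, 1, -0.05, 0, -3.3, 0, 0, 0, 1, -0.05, 0, -3.3, 0, 0, 0])

```text
time_s: 11.38
ee_pos: [0.6257, 0.135, 0.136]
eef_rot: [3.141, 0.002, -0.976]
force: [-0.0, 0.4, -2.4]
grip_width: 0.014
```

carry_out(commands=[1, 0, 0, -0.2, 0, 0, 0, 1, 0, 0, -0.4, 0, 0, 0, 1, 0, 0, -0.6, 0, 0, 0, 1, 0, 0, -0.6, 0, 0, 0])

```text
time_s: 11.72
ee_pos: [0.6257, 0.135, 0.1297]
eef_rot: [3.141, 0.002, -0.976]
force: [-0.3, -0.6, -3.2]
grip_width: 0.0138
```

```bash
python3 - <<'E'
from h import *
o=ctrl.get_obs(); print({k:np.round(o[k],4) for k in ['ee_pos','eef_rot','force','moment']})
E
```

```text
{'ee_pos': array([0.6257, 0.135 , 0.1297]), 'eef_rot': array([ 3.1406e+00,  1.7000e-03, -9.7600e-01]), 'force': array([-0.3205, -0.6224, -3.1529]), 'moment': array([-0.0911, -0.0156,  0.0224])}
```

carry_out(commands=[1, 0, 0, -0.3, 0, 0, 0, 1, 0, 0, -0.6, 0, 0, 0, 1, 0, 0, -0.9, 0, 0, 0, 1, 0, 0, -1.2, 0, 0, 0, 1, 0, 0, -1.2, 0, 0, 0])

```text
time_s: 12.13
ee_pos: [0.6253, 0.1349, 0.1168]
eef_rot: [3.14, 0.002, -0.976]
force: [-0.8, 0.2, -2.4]
grip_width: 0.0139
```

```bash
python3 - <<'E'
from h import *
o=ctrl.get_obs(); print({k:np.round(o[k],4) for k in ['ee_pos','eef_rot','force','moment']})
E
```

```text
{'ee_pos': array([0.6253, 0.1349, 0.1168]), 'eef_rot': array([ 3.1396e+00,  2.2000e-03, -9.7600e-01]), 'force': array([-0.8004,  0.1812, -2.4306]), 'moment': array([-0.0132, -0.0369, -0.0211])}
```

Depth is about 24 mm with no resistance, so the key is in the keyway. Now against the spring.

carry_out(commands=[1, 0, 0, -0.3, 0, 0, 0, 1, 0, 0, -0.5, 0, 0, 0, 1, 0, 0, -0.7, 0, 0, 0, 1, 0, 0, -0.9, 0, 0, 0, 1, 0, 0, -1.0, 0, 0, 0, 1, 0, 0, -1.0, 0, 0, 0])

```text
time_s: 12.63
ee_pos: [0.6255, 0.135, 0.1071]
eef_rot: [3.14, 0.002, -0.976]
force: [-1.7, 0.1, 5.3]
grip_width: 0.0139
```

carry_out(commands=[1, 0, 0, -0.1, 0, 0, 0, 1, 0, 0, -0.15, 0, 0, 0, 1, 0, 0, -0.15, 0, 0, 0])

```text
time_s: 12.88
ee_pos: [0.6255, 0.135, 0.1061]
eef_rot: [3.14, 0.002, -0.976]
force: [-3.2, -0.4, 6.2]
grip_width: 0.0137
```

carry_out(commands=[1, 0, 0, -0.1, 0, 0, 0, 1, 0, 0, -0.2, 0, 0, 0, 1, 0, 0, -0.2, 0, 0, 0, 1, 0, 0, -0.2, 0, 0, 0])

```text
time_s: 13.22
ee_pos: [0.6255, 0.135, 0.1048]
eef_rot: [3.141, 0.002, -0.976]
force: [-4.1, -0.8, 7.5]
grip_width: 0.0133
```

carry_out(commands=[1, 0, 0, -0.1, 0, 0, 0, 1, 0, 0, -0.1, 0, 0, 0, 1, 0, 0, -0.1, 0, 0, 0])

```text
time_s: 13.47
ee_pos: [0.6256, 0.135, 0.1048]
eef_rot: [3.141, 0.001, -0.976]
force: [-4.1, -0.6, 8.6]
grip_width: 0.0139
```

carry_out(commands=[1, 0, 0, -0.2, 0, 0, 0, 1, 0, 0, -0.3, 0, 0, 0, 1, 0, 0, -0.3, 0, 0, 0, 1, 0, 0, -0.3, 0, 0, 0])

```text
time_s: 13.8
ee_pos: [0.6258, 0.1351, 0.1046]
eef_rot: [-3.141, 0.001, -0.976]
force: [-12.8, -1.8, 25.8]
grip_width: 0.0138
```

```bash
python3 - <<'E'
from h import *
o=ctrl.get_obs(); print({k:np.round(o[k],4) for k in ['ee_pos','force','moment']})
z=o['ee_pos'][2]; e=o['ee_pos']
for c in ['wrist','scene']:
    im,d,i=look(c); cv2.imwrite(f'pics/e_{c}.png',im); P=wcloud(d,i) if c=='wrist' else cloud(d,i)
    Q=sel(P,e[:2],.04,.070,.0855); h=np.histogram(Q[:,2],31,(.07,.0855)); print(c,h[0])
    F=sel(P,(.5167,.1084),.04,.048,.062); print('fin',rect(F) if len(F)>5 else '')
a=cv2.imread('pics/e_scene.png')[160:270,320:430]; b=cv2.imread('pics/e_wrist.png')[130:330,240:400]
cv2.imwrite('pics/e.png',np.hstack([cv2.resize(a,(420,420),interpolation=cv2.INTER_CUBIC),cv2.resize(b,(336,420),interpolation=cv2.INTER_CUBIC)]))
E
```

```text
{'ee_pos': array([0.6258, 0.1351, 0.1046]), 'force': array([-12.7798,  -1.7896,  25.7546]), 'moment': array([-5.183e-01,  2.759e+00,  1.900e-03])}
wrist [  8  11  10  17  20  19  32  61  64  65  31  14  16   7  14  15  21  37
 100 198 201 122  49   7   0   0   1   4   8   6   2]
fin 
scene [ 2  2  3  4  3  3  6  2  3  6  6  1  6  0  4  7  3  5  9 10  5 15 10  7
  3  5  1  2  1  1  1]
fin (array([514.1, 111.2]), array([40. ,  8.6]), 12.4)
```

View pics/e.png

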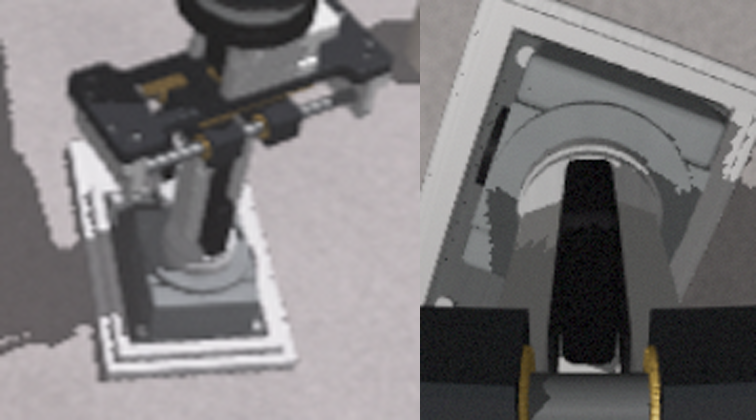

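The collar top is at 79.9 mm and the hub at 73.8 mm. The 6.1 mm difference is the collar thickness, so the collar is home, with about 28 N of push. I ease the side load and settle.

carry_out(commands=[1, -0.1, 0, -0.25, 0, 0, 0, 1, -0.1, 0, -0.25, 0, 0, 0, 1, -0.1, 0, -0.25, 0, 0, 0, 1, -0.1, 0, -0.25, 0, 0, 0, 1, -0.1, 0, -0.25, 0, 0, 0, 1, -0.1, 0, -0.25, 0, 0, 0])

```text
time_s: 14.4
ee_pos: [0.6255, 0.135, 0.1046]
eef_rot: [-3.138, -0.001, -0.976]
force: [-5.6, -1.3, 19.7]
grip_width: 0.0133
```

carry_out(commands=[1, -0.05, 0, -0.25, 0, 0, 0, 1, -0.05, 0, -0.25, 0, 0, 0, 1, -0.05, 0, -0.25, 0, 0, 0, 1, -0.05, 0, -0.25, 0, 0, 0])

```text
time_s: 14.73
ee_pos: [0.6255, 0.1351, 0.1047]
eef_rot: [-3.136, -0.002, -0.976]
force: [-8.3, -1.9, 20.5]
grip_width: 0.0134
```

```bash
python3 - <<'E'
from h import *
for k in range(4):
    im,d,i=look('wrist' if k%2 else 'scene'); P=wcloud(d,i) if k%2 else cloud(d,i)
    o=ctrl.get_obs(); e=o['ee_pos']
    if k%2: 
        Q=sel(P,e[:2],.026,.076,.083); H=sel(P,e[:2],.03,.070,.0755); print('collar',np.median(Q[:,2]),'hub',np.median(H[:,2]))
    else:
        F=sel(P,(.5167,.1084),.04,.048,.062); print('fin',rect(F)); cv2.imwrite('pics/f_scene.png',im)
    print(o['time_s'],np.round(e,4),np.round(o['eef_rot'],3),np.round(o['force'],1),round(o['grip_width'],4))
E
```

```text
fin (array([516.1, 111.4]), array([48. ,  7.3]), 12.8)
14.7833 [0.6255 0.1351 0.1047] [-3.136e+00 -2.000e-03 -9.760e-01] [-8.1 -1.4 21.5] 0.0135
collar 0.08007654785486165 hub 0.07382122954241954
14.8333 [0.6255 0.135  0.1047] [-3.136e+00 -2.000e-03 -9.760e-01] [-7.8 -1.1 20.9] 0.0135
fin (array([517.1, 111.9]), array([48.4,  7.7]), 13.2)
14.8833 [0.6255 0.1351 0.1047] [-3.136e+00 -2.000e-03 -9.760e-01] [-8.2 -1.8 21.5] 0.0139
collar 0.0801094097165492 hub 0.0739716089043257
14.9333 [0.6255 0.1351 0.1046] [-3.136e+00 -2.000e-03 -9.760e-01] [-7.4 -2.2 20.7] 0.0137
```

```bash
python3 - <<'E'
from h import *
print(ticket.hand_in()); o=ctrl.get_obs(); print(o['time_s'],o['ee_pos'],o['force'])
E
```

```text
the job is handed in; nothing more can be done
None
the job is handed in; nothing more can be done
```

I turned the turnbutton square across the flange to its stop. Then I took the shaft from the stand, turned it about 173° to line the key up with the keyway, and pushed it home. I handed the job in at about 15 s, still gripping the T-handle and holding it down.

- **Turnbutton:** The fin measured about 13–14°, matching the cradle's yaw of 13.5–14°. At the stop the moment reached about 0.37 N m, well above the 0.06 N m friction.
- **Shaft home:** The key dropped straight into the keyway, with no resistance until the spring. The collar top is about 80.1 mm up and the hub face 73.9 mm, so the 6.2 mm difference matches the 6 mm collar. The downward push of about 21 N and the pose held steady over the last four readings.
- **Not perfect:** About 8 N of side load and a tilt of about 6 mrad remain at the hub. The cameras disagreed by up to 4 mm in y, so I took the hub position from feeling the turnbutton and from comparing shaft and hub in the same view.
- **Not re-measured:** I did not measure the mug, lens and screwdriver again. The arm never went near them.

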